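# Lock the lid onto the paint caddy

### The arm

A 7-joint arm with a two-finger parallel gripper is mounted at the origin on the work surface; the furniture and walls round the work are solid. World frame = base frame: x ahead of the robot, y to its left, z up, the work surface at z = 0. Lengths are in mm, angles in degrees, forces in N, time in s.
With the tool pointing down it reaches from about 400 to 925 mm from the base axis. Payload 4.1 kg.
Tool frame: the origin (TCP) lies between the finger pads; the fingertips stand 25 mm ahead of it and the grasp point (between the pads) lies 6 mm ahead of it; z points along the fingers, y is the line along which they close (so a half turn about z gives the same grasp; the last joint's range is limited). The gripper opens to 85 mm and grips with 20 to 120 N. Pads are 22 mm wide; open, the fingers measure 114 mm over their backs; the gripper's body (76 mm by 85 mm) begins 54 mm behind the grasp point. The pads swing forward as they close: fully open they stand 13 mm farther back than shut.
Start: joints at [67.208, 22.827, 2.584, 88.041, -1.071, 69.15, -2.905], TCP at [191.38, -621.223, 229.047] pointing down, gripper open.
Joint ranges: [-161.44, 161.44], [-28.35, 127.94], [-78.24, 83.42], [0, 140.83], [-78.03, 258.03], [13.02, 114.36], [-168.23, 168.23]. Speed limits (degrees/s): [147.25, 147.25, 180, 180, 180, 180, 180].

### API

Orientations are given as [roll, pitch, yaw] about the fixed x, y, z axes, in that order (R = Rz(yaw) Ry(pitch) Rx(roll)).
In Python, from workcell import read_state, get_image, close_job gives the robot as it stands.
- The arm moves only by the tool apply_moves, never from a script. Its argument "increments" is a list that holds one entry, the list of rows, each a list of 7 numbers: the shift along the world's x, y, z scaled (see below), then the turn, a rotation vector about the world's x, y, z scaled (see below), then the closure, from 0 (fully open) to 1 (shut). In form: [[[x, y, z, rx, ry, rz, fingers], ...]]. A call has exactly 10 rows; each row shifts and turns the commanded pose from where the row before left it; what a row does not reach is not made up. The controller multiplies each number of a shift by 40 mm and each number of a turn by 0.1 rad. A row lasts 1/10 s, in which the tool goes at most 50 mm and 8.59 degrees, less where a joint would pass 70% of its speed; a pose out of reach is approached as far as the arm can. A call with a number of a shift or a turn outside -1 to 1 is refused whole. A call with a gripper value outside its range is refused whole. The fingers move at their own pace and stop on an object; "grip_force" is the grip in N (left out, the last holds). Time passes only in rows, so rows that do not move let the fingers close, or fill a call up. It gives the time, the measured TCP pose, the force, the opening and the grip force at its end, in the units of the state.
- read_state(): the state, without advancing time (a new reading comes with each control period).
- get_image(name): name is "scene" or "top"; returns a dict with "image" (384x512x3 uint8, red, green, blue), "fx", "fy", "cx", "cy" (pixels), "k1" (the pictures are not rectified: a ray, as slopes to the right and down, at radius r is drawn at 1 + k1 r^2 times it, then the intrinsics apply), "R" (3x3) and "t" (3): a world point X has camera coordinates R X + t. Camera axes: x right, y down, z forward; pixel columns grow to the right and rows downward; lengths in mm; the calibration is good to about 2 mm. A picture is of the moment at which its call begins. There is no depth.
- close_job(): hands the job in; it is judged then, once.
The state is a dict: "time": time; "q": joint angles; "dq": joint speeds; "joint_efforts": joint torques, N m; "ee_pos": TCP position; "ee_rot": TCP orientation; "force": force on the tool from outside, world axes, zero at the start; "moment": the same for the moment, N m; "finger_gap": finger opening in mm; "grasp_force": force on a finger pad.
Only numpy, scipy, OpenCV 4.12 (cv2) and the standard library are available. Lean on these libraries where they do the work, as an engineer would, in place of code of your own. Each camera call takes 0.05 s, during which the arm holds its last target. There are 200 camera calls.

### The job

Close the small wooden paint caddy and lock it with the spring collar on its end. Lift the collar and turn it to swing the latch tongue aside, take out the bottle that is too tall and stand it upright on the bare worktop, and lay the loose lid flat in its seat on the caddy; then lift the collar again, turn it back so the tongue lies over the lid, and let it spring down. Both pots stay upright in the caddy, and everything else on the worktop stays where it is.

Things in the scene. Friction and masses are not known exactly. Their poses are not given: they have to be found in the camera images.
- caddy: Open light-wood box fixed to the worktop, outside 158 (its x) x 116 (its y) x 66 mm high, walls and floor 5 mm. Origin: centre of its underside; z up. The rim, 66 mm up, is the lid's seat. Three things stand inside in a row along x, about 48 mm apart, in any order. A bracket on its -x end (nearest the robot) carries the spring latch; latch axis upright at x = -111 mm, y = 0.
- stop_lug (a point): Centre of the top of a fixed steel stop lug (14 x 9 mm) on the bracket, 78 mm above the worktop, 23 mm from the latch axis, between the tongue's two resting places; the tongue must be lifted over it to turn. It does not move.
- collar_grip (a point): On the collar's axis at half height of its grip; moves with it. The collar is an upright knurled steel cylinder, 34 mm across, 36 mm tall (18 mm each way from here), to pinch from above at any angle. Fully down it spans 75 to 111 mm above the worktop. A fixed 10 mm post with a 17 mm head stands out of its top, to 134 mm. x axis along the tongue.
- tongue_tip (a point): Underside of the tip of the latch tongue, a steel bar 6 mm thick and 10 mm wide fixed to the collar's foot; 58 mm from the collar's axis. Fully down with no lid on, its underside is 69 mm above the worktop.
- collar_lift (a joint): Lift of the collar in m: 0 fully down, 0.018 top stop. A spring pulls it down, about 5 N at 0 and 11 N at the top. It reads 0.003 when the tongue rests on the seated lid. The tongue passes over the stop lug above 0.009 (0.013 to 0.015 is comfortable); let go on top of the lug it stays up.
- collar_turn (a joint): Turn of the collar in rad, counter-clockwise from above: 0 = tongue along the caddy's +x, over the lid's seat (locked); 1.4 = tongue to the caddy's +y, clear of the lid (open). End stops at 0 and 1.4, light friction. When down, the lug leaves about 0.08 of play. It starts locked and down with no lid on, in the lid's way.
- lid: Loose wooden lid, about 0.16 kg, lying right way up. Plate 158 (its x) x 116 (y) x 6 mm over a panel 142 x 100 x 6 mm that drops inside the rim with 3 mm to spare all round. Origin: centre of the panel's underside, 60 mm above the caddy's origin when seated, lid's x along the caddy's x (either way round). Contents must be under 60 mm above the caddy's underside.
- lid_handle (a point): Middle of the lid's steel handle bar, 34 mm above the lid's origin. The bar is 64 mm long along the lid's x, 12 mm wide (y) and 12 mm tall, on two thin posts; its top is 40 mm above the lid's origin, 28 mm above the plate.
- oil_bottle: Small glass bottle with white screw cap, 48 mm across, 83 mm tall, 0.13 kg; origin at the centre of its foot, z up. The tall one of the three things in the caddy; it stands on the caddy's floor (5 mm) and rises above the rim. Its body is straight up to 50 mm above its foot (pinch it there); above that it slopes in to a 24 mm cap.
- mid_pot: Screw-top gouache pot, 44 mm across, 53 mm tall, standing in the caddy; origin at the centre of its foot. Stays there.
- small_pot: Small screw-top gouache pot, 38 mm across, 35 mm tall, standing in the caddy; origin at the centre of its foot. Stays there.
- paint_tube: Bystander: metal paint tube lying on the worktop, 33 mm wide, 105 mm long (its y), 26 mm high; origin at the middle of its underside. Behind it, from 0.65 m ahead of the robot, tall things stand along the wall (paper sack, kitchen roll, flask); keep the gripper clear of them.
- eraser: Bystander: eraser, 22 x 42 (its y) x 12 mm; origin at the middle of its underside.
- big_pot: Bystander: gouache pot standing on the worktop, 52 mm across, 63 mm tall; origin at the centre of its foot.
- large_pot: Bystander: largest gouache pot, standing on the worktop, 60 mm across, 75 mm tall; origin at the centre of its foot.
- pencil: Bystander: pencil lying down, 7 mm thick, 160 mm long (its y); origin at the middle of its underside.
There are look-alikes about, which are no part of the job. What is shaped like the small_pot but pink is not meant.

How it is judged:
By the outcome, as a careful person would: the job done as asked, in the order asked, and still so for the second after the job is handed in, with the robot touching nothing.
It also fails if it takes over 72 s, if anything falls off the work surface, if the arm or the gripper's body presses on something with over 40 N, if the wrist force passes 120 N, or if a joint passes its speed limit or range.

## Working session

There is one attempt and no reset: what is moved stays moved. The work goes in short steps, Python scripts to look and compute and a tool call to move; the robot and the scene stay as the last step left them, time stands still between calls to the robot, and variables do not carry over. Pictures are saved under pics/ and viewed, at most 13 in all, crops included, and the job is handed in when it is done.

Besides the shell and the picture viewer there is one more tool, called after "Emit:" by a JSON object that holds its "fn" and its "kwargs", one argument or row to a line. apply_moves: Moves the arm, as the interface text tells. Its arguments: {"type":"object","properties":{"increments":{"type":"array"},"grip_force":{"type":"number"}},"required":["increments"]}

```bash
mkdir -p pics; ls
python3 - <<'E'
from workcell import *
import cv2,json
s=read_state();print({k:s[k] for k in('time','ee_pos','ee_rot','finger_gap','force')})
for n in('scene','top'):
    d=get_image(n);cv2.imwrite(f'pics/{n}0.png',d['image'][:,:,::-1])
    print(n,{k:(v if not hasattr(v,'tolist') else v.tolist()) for k,v in d.items() if k!='image'})
E
```

```text
pics
{'time': 0.0, 'ee_pos': array([ 191.20138942, -620.58296885,  227.9825029 ]), 'ee_rot': array([-1.79890671e+02,  6.99013531e-03,  1.71298115e+01]), 'finger_gap': 85.37936429778311, 'force': array([-0.14896181,  0.11863303,  0.01425245])}
scene {'fx': 400.99603028532886, 'fy': 400.99603028532886, 'cx': 244.51763926054133, 'cy': 190.5621564270794, 'k1': -0.13729473027070727, 'R': [[-0.8869714136871729, -0.4615616593637491, 0.015573885422736706], [-0.3597873509364718, 0.6694655720700596, -0.6498991536531066], [0.28954235166533804, -0.5820452580498275, -0.7598608715901982]], 't': [425.8743692774909, 260.1726872354925, 1087.4645824504264]}
top {'fx': 392.22637698268704, 'fy': 392.22637698268704, 'cx': 260.645906491691, 'cy': 197.43766836631747, 'k1': -0.011420599030282167, 'R': [[0.02724364979966222, -0.9989012787896617, -0.03813159815653787], [-0.9943780755945649, -0.02317617980129698, -0.10332041166520532], [0.10232314656246111, 0.04073205030680715, -0.9939169350380146]], 't': [-7.626607910922997, 488.7451609982994, 888.0165184534484]}
```

View pics/scene0.png

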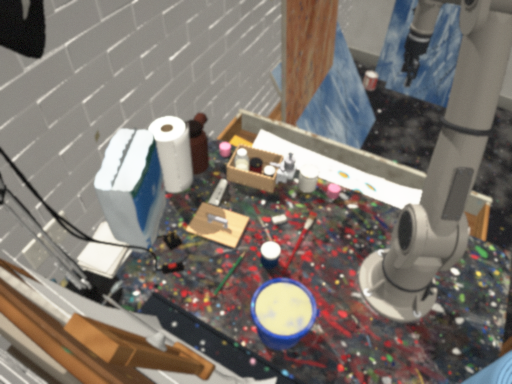

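View pics/top0.png

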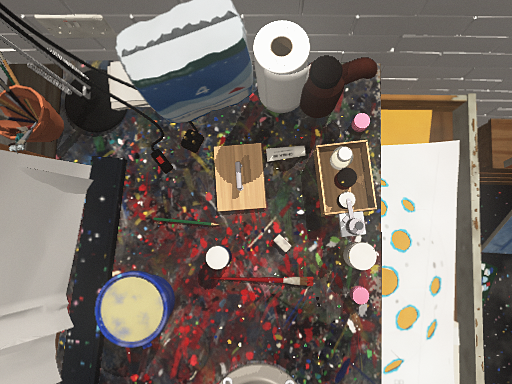

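Top view: caddy around (345,178), with white-capped bottle (341,155), dark pot (345,178), white small pot (347,200) and collar at (352,222). The lid is at (240,177). Pink look-alikes are at (361,122) and (360,295), big/large pots at (217,257) and (362,256), the tube at (285,154), the eraser at (282,242) and the pencil at (187,221).

```bash
cat > h.py <<'E'
from workcell import *
import cv2,numpy as np
def cam(d):
    return np.array([[d['fx'],0,d['cx']],[0,d['fy'],d['cy']],[0,0,1.]]),np.array([d['k1'],0,0,0.]),np.array(d['R']),np.array(d['t'])
def pt(d,uv,z):
    K,D,R,t=cam(d);n=cv2.undistortPoints(np.array([[uv]],float),K,D)[0,0]
    r=R.T@[n[0],n[1],1];c=-R.T@t
    return (c+r*(z-c[2])/r[2]).round(1)
def px(d,X):
    K,D,R,t=cam(d);return cv2.projectPoints(np.array([X],float),cv2.Rodrigues(R)[0],t,K,D)[0][0,0].round(1)
def crop(d,name,x0,y0,w,h,s):
    cv2.imwrite(f'pics/{name}.png',cv2.resize(d['image'][y0:y0+h,x0:x0+w,::-1],None,fx=s,fy=s,interpolation=cv2.INTER_CUBIC))
E
python3 - <<'E'
from h import *
d=get_image('top');e=get_image('scene')
a=cv2.resize(d['image'][130:270,205:385],None,fx=4.4,fy=4.4,interpolation=2)
cv2.imwrite('pics/c1.png',a[:600,:,::-1])
crop(e,'c2',175,130,160,120,5)
E
```

```text
(no output)
```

View pics/c1.png

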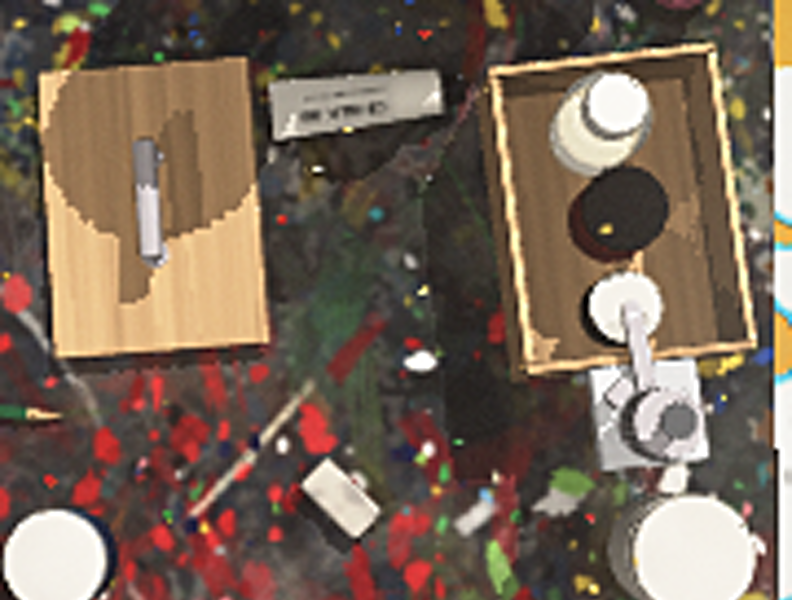

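View pics/c2.png

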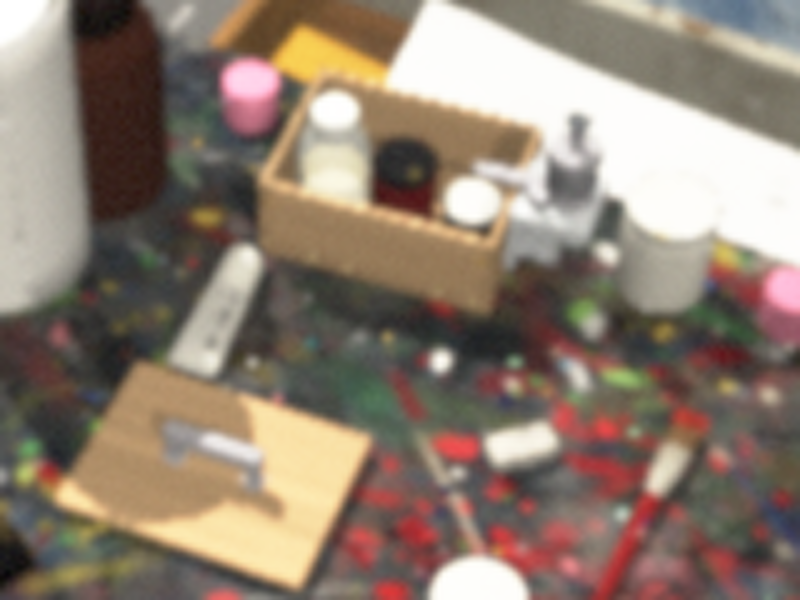

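The crop confirms the row: white-capped tall bottle, dark mid pot, then white-lidded small pot nearest the latch. The tongue points over the small pot, post head at c1 (680,420). The lid handle is at c1 (148,200).

Run:
```python
from h import *
d=get_image('top');e=get_image('scene')
f=lambda u,v,z:pt(d,(205+u/4.4-.4,130+v/4.4-.4),z)
g=lambda u,v,z:pt(e,(175+u/5-.4,130+v/5-.4),z)
C=np.array([f(490,70,66),f(714,45,66),f(756,345,66),f(530,374,66)]);print('caddy',C.tolist())
def rect(C):
    c=C.mean(0);ax=(C[0]+C[1]-C[2]-C[3])/2;ay=(C[0]+C[3]-C[1]-C[2])/2
    print('c',c.round(1),'yaw',np.degrees(np.arctan2(ax[1],ax[0])).round(1),np.degrees(np.arctan2(-ay[0],ay[1])).round(1),'len',np.hypot(*ax[:2]),np.hypot(*ay[:2]));return c,np.arctan2(ax[1],ax[0])
c,y=rect(C)
print('latch',c[:2]-111*np.array([np.cos(y),np.sin(y)]))
L=np.array([f(40,75,12),f(247,58,12),f(270,342,12),f(56,357,12)]);print('lid',L.tolist());rect(L)
print('handle',f(146,138,40),f(153,262,40),f(149,200,40))
for n,a in dict(cap=(617,105,88),mid=(627,208,58),small=(625,310,40),head=(680,420,134),large=(695,547,75),big=(55,555,63),eraser=(341,497,12),tubeL=(275,110,20),tubeR=(440,90,20),pencil=(60,413,4),tip=(630,308,75)).items():print(n,f(*a))
print('SCENE')
print('caddy near-left corners',g(262,180,66),g(497,237,66),g(330,75,66),g(538,130,66))
for n,a in dict(cap=(335,112,88),mid=(405,158,58),small=(472,200,40),head=(576,122,134),large=(670,207,75),handle=(212,437,37),lidc=(372,438,12),lidc2=(300,585,9),lidc3=(140,362,12),lidc4=(58,495,12)).items():print(n,g(*a))
```

```text
caddy [[604.5, -117.9, 66.0], [619.6, -231.1, 66.0], [467.2, -251.8, 66.0], [449.9, -139.8, 66.0]]
c [ 535.3 -185.1   66. ] yaw 7.9 8.2 len 154.97077143771332 113.75939521639518
latch [ 425.35346078 -200.40642531]
lid [[610.3, 121.7, 12.0], [621.8, 8.6, 12.0], [467.0, -7.9, 12.0], [456.2, 106.9, 12.0]]
c [538.8  57.3  12. ] yaw 5.8 5.6 len 155.2408612447122 114.49421382759918
handle [571.   59.5  40. ] [505.3  53.6  40. ] [538.   56.8  40. ]
cap [ 582.8 -178.5   88. ]
mid [ 536.2 -189.    58. ]
small [ 485.8 -191.4   40. ]
head [ 426.2 -200.   134. ]
large [ 366.8 -219.7   75. ]
big [353.3  95.8  63. ]
eraser [385.7 -47.6  12. ]
tubeL [591.6  -7.6  20. ]
tubeR [604.2 -95.8  20. ]
pencil [426.5 104.7   4. ]
tip [ 483.3 -187.6   75. ]
SCENE
caddy near-left corners [ 606.  -118.2   66. ] [ 452.6 -144.6   66. ] [ 613.6 -225.7   66. ] [ 468.8 -244.3   66. ]
cap [ 583.6 -175.4   88. ]
mid [ 537.5 -186.6   58. ]
small [ 489.1 -189.2   40. ]
head [ 428.1 -195.6  134. ]
large [ 364.1 -212.3   75. ]
handle [543.3  56.1  37. ]
lidc [467.6  -4.9  12. ]
lidc2 [457.  106.6   9. ]
lidc3 [622.5  11.   12. ]
lidc4 [612.6 120.9  12. ]
```

Emit:
{"fn": "apply_moves", "kwargs": {
  "increments": [
    [[0.5,0.9,0,0,0,0,0],[0.55,0.95,0,0,0,0,0],[0.55,0.95,0,0,0,0,0],[0.55,0.95,0,0,0,0,0],[0.55,0.95,0,0,0,0,0],[0.55,0.95,0,0,0,0,0],[0.55,0.95,0,0,0,0,0],[0.55,0.95,0,0,0,0,0],[0.5,0.95,0,0,0,0,0],[0.4,0.95,0,0,0,0,0]]
  ]
}}

```text
time: 1.3
ee_pos: [402.4, -241.4, 229.3]
ee_rot: [180.0, -0.0, 17.2]
force: [0.8, -0.0, 0.5]
finger_gap: 85.6
grasp_force: 0.0
```

Emit:
{"fn": "apply_moves", "kwargs": {
  "increments": [
    [[0.3,0.53,0,0,0,0,0],[0.3,0.53,0,0,0,0,0],[0,0,-0.4,0,0,0,0],[0,0,-0.5,0,0,0,0],[0,0,-0.5,0,0,0,0],[0,0,-0.5,0,0,0,0],[0,0,-0.5,0,0,0,0],[0,0,-0.4,0,0,0,0],[0,0,-0.2,0,0,0,0],[0,0,0,0,0,0,0]]
  ]
}}

```text
time: 2.3
ee_pos: [424.7, -200.6, 108.3]
ee_rot: [-179.9, 0.1, 17.1]
force: [0.4, 0.3, 0.0]
finger_gap: 85.6
grasp_force: 0.0
```

Run:
```python
from h import *
s=read_state();print(s['ee_pos'],s['force'],s['q'])
d=get_image('top');e=get_image('scene')
a=cv2.resize(d['image'][180:270,290:390],(400,360),interpolation=2)
b=cv2.resize(e['image'][130:220,240:340],(400,360),interpolation=2)
cv2.imwrite('pics/c3.png',np.hstack([a,b])[:,:,::-1])
```

```text
[ 424.66854337 -200.56635329  108.25758127] [0.44530691 0.32840125 0.03862979] [ 33.96676905  12.98441055 -15.67199212 119.02030209   4.62775996
  48.66984182 -57.26305774]
```

View pics/c3.png

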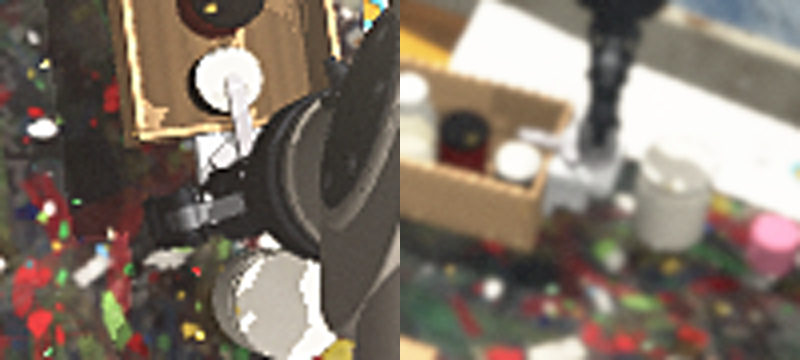

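The gripper is straddling the collar (scene half around (600,130)), clear of the large pot. Closing.

Emit:
{"fn": "apply_moves", "kwargs": {
  "increments": [
    [[0.04,0.04,0,0,0,0,0],[0,0,0,0,0,0,0.4],[0,0,0,0,0,0,0.5],[0,0,0,0,0,0,0.65],[0,0,0,0,0,0,0.75],[0,0,0,0,0,0,0.75],[0,0,0,0,0,0,0.75],[0,0,0,0,0,0,0.75],[0,0,0,0,0,0,0.75],[0,0,0,0,0,0,0.75]]
  ],
  "grip_force": 70
}}

```text
time: 3.4
ee_pos: [427.0, -199.2, 109.0]
ee_rot: [180.0, 0.0, 17.1]
force: [0.2, 0.1, -0.4]
finger_gap: 21.4
grasp_force: 0.0
```

Run:
```python
from h import *
d=get_image('top');e=get_image('scene')
for z in(75,90,111,134,150):print(z,px(d,(427,-199,z)),px(e,(427,-199,z)))
a=cv2.resize(d['image'][190:250,320:386],(396,360),interpolation=2)
b=cv2.resize(e['image'][140:200,257:323],(396,360),interpolation=2)
cv2.imwrite('pics/c4.png',np.hstack([a,b])[:,:,::-1]);print(read_state()['finger_gap'])
```

```text
75 [352.9 225.6] [288.7 166.8]
90 [354.3 225.4] [289.1 163.5]
111 [356.3 225. ] [289.8 158.8]
134 [358.7 224.7] [290.6 153.4]
150 [360.4 224.4] [291.1 149.6]
21.592306382577636
```

View pics/c4.png

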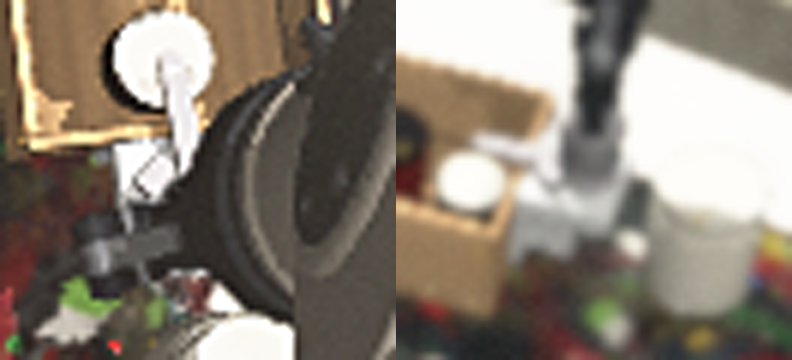

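The scene half shows the fingers' black ends stopping about at the collar's top (590,130) with the collar visible below: they look too high. Closing gently further will tell (the post is 10 mm, its head 17 mm).

Emit:
{"fn": "apply_moves", "kwargs": {
  "increments": [
    [[0,0,0,0,0,0,0.8],[0,0,0,0,0,0,0.85],[0,0,0,0,0,0,0.9],[0,0,0,0,0,0,0.95],[0,0,0,0,0,0,1],[0,0,0,0,0,0,1],[0,0,0,0,0,0,1],[0,0,0,0,0,0,1],[0,0,0,0,0,0,1],[0,0,0,0,0,0,1]]
  ],
  "grip_force": 20
}}

```text
time: 4.5
ee_pos: [427.2, -199.6, 109.2]
ee_rot: [180.0, -0.0, 17.1]
force: [0.8, -3.5, -0.9]
finger_gap: 8.9
grasp_force: 19.5
```

It closed on the 10 mm post, so the tips are really above 111 mm while the reading says 84: heights are off by around 27 mm somewhere. I'll open and measure the tip height from the picture change.

Run:
```python
from h import *
np.savez('pics/closed.npz',t=get_image('top')['image'],s=get_image('scene')['image']);s=read_state();print(s['ee_pos'],s['ee_rot'],s['q'])
```

```text
[ 427.1594711  -199.60231017  109.14386366] [ 1.79954458e+02 -1.72150542e-02  1.71164812e+01] [ 33.78102397  12.99988756 -15.73558864 118.8610971    4.69632894
  48.66555692 -57.55719389]
```

Emit:
{"fn": "apply_moves", "kwargs": {
  "increments": [
    [[0,0,0,0,0,0,0.6],[0,0,0,0,0,0,0.3],[0,0,0,0,0,0,0.3],[0,0,0,0,0,0,0.3],[0,0,0,0,0,0,0.3],[0,0,0,0,0,0,0.3],[0,0,0,0,0,0,0.3],[0,0,0,0,0,0,0.3],[0,0,0,0,0,0,0.3],[0,0,0,0,0,0,0.3]]
  ]
}}

```text
time: 5.6
ee_pos: [427.0, -199.2, 109.1]
ee_rot: [180.0, -0.0, 17.1]
force: [0.0, -0.3, 0.3]
finger_gap: 59.5
grasp_force: 0.0
```

Run:
```python
from h import *
z=np.load('pics/closed.npz');d=get_image('top');e=get_image('scene');s=read_state();print(s['ee_pos'],s['finger_gap'],s['force'])
for X in[(418,-169,84),(418,-169,111),(434,-229,84),(434,-229,111)]:print(X,px(d,X),px(e,X))
dm=cv2.absdiff(z['s'],e['image']).max(2)
ys,xs=np.where(dm>40);k=(xs>250)&(xs<330);print(ys[k].min(),ys[k].max(),xs[k].min(),xs[k].max())
tiles=[e['image'],z['s'],cv2.merge([dm]*3)]
cv2.imwrite('pics/c5.png',np.hstack([cv2.resize(t[130:185,264:316],(260,275),interpolation=2) for t in tiles])[:,:,::-1])
```

```text
[ 426.98935593 -199.21220941  109.0392992 ] 59.496097628713365 [-0.13163847  0.26042507 -0.03373652]
(418, -169, 84) [339.7 229.3] [287.8 171.9]
(418, -169, 111) [341.8 229. ] [288.7 165.9]
(434, -229, 84) [367.9 222.6] [290.6 158.2]
(434, -229, 111) [370.9 222. ] [291.5 152.1]
141 213 286 315
```

View pics/c5.png

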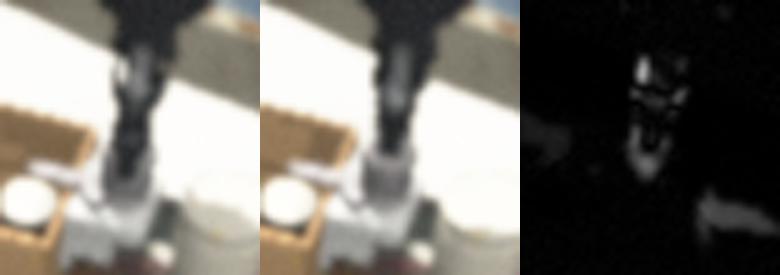

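Left tile: the open near finger's tip ends at about row 166, which fits z≈111, not 84. So the tips sit roughly 27 mm higher than the reading implies; I'll go down ~24 mm carefully and watch the force.

Emit:
{"fn": "apply_moves", "kwargs": {
  "increments": [
    [[0,-0.02,-0.1,0,0,0,0.3],[0,0,-0.1,0,0,0,0.3],[0,0,-0.1,0,0,0,0.3],[0,0,-0.1,0,0,0,0.3],[0,0,-0.1,0,0,0,0.3],[0,0,-0.1,0,0,0,0.4],[0,0,0,0,0,0,0.5],[0,0,0,0,0,0,0.6],[0,0,0,0,0,0,0.7],[0,0,0,0,0,0,0.7]]
  ],
  "grip_force": 40
}}

```text
time: 6.7
ee_pos: [426.9, -199.9, 85.2]
ee_rot: [-180.0, 0.0, 17.1]
force: [-1.3, 1.8, 0.6]
finger_gap: 32.7
grasp_force: 39.7
```

Collar held (gap ≈ 33–34 mm, small side force). Grip harder and lift 14 mm.

Emit:
{"fn": "apply_moves", "kwargs": {
  "increments": [
    [[0,0,0,0,0,0,0.8],[0,0,0,0,0,0,0.8],[0,0,0.05,0,0,0,0.8],[0,0,0.1,0,0,0,0.8],[0,0,0.1,0,0,0,0.8],[0,0,0.1,0,0,0,0.8],[0,0,0,0,0,0,0.8],[0,0,0,0,0,0,0.8],[0,0,0,0,0,0,0.8],[0,0,0,0,0,0,0.8]]
  ],
  "grip_force": 100
}}

```text
time: 7.7
ee_pos: [426.8, -199.8, 98.8]
ee_rot: [-180.0, 0.0, 17.1]
force: [2.7, 0.7, -10.7]
finger_gap: 30.8
grasp_force: 99.9
```

Spring pull 10.7 N matches ~14 mm lift. Turn.

Emit:
{"fn": "apply_moves", "kwargs": {
  "increments": [
    [[0,0,0,0,0,0.5,0.8],[0,0,0,0,0,0.9,0.8],[0,0,0,0,0,0.9,0.8],[0,0,0,0,0,0.9,0.8],[0,0,0,0,0,0.9,0.8],[0,0,0,0,0,0.9,0.8],[0,0,0,0,0,0.9,0.8],[0,0,0,0,0,0.9,0.8],[0,0,0,0,0,0.9,0.8],[0,0,0,0,0,0.9,0.8]]
  ]
}}

```text
time: 8.7
ee_pos: [426.8, -199.7, 98.8]
ee_rot: [-180.0, -0.0, 66.6]
force: [2.5, 0.6, -10.8]
finger_gap: 31.2
grasp_force: 99.8
```

Emit:
{"fn": "apply_moves", "kwargs": {
  "increments": [
    [[0,0,0,0,0,0.9,0.8],[0,0,0,0,0,0.9,0.8],[0,0,0,0,0,0.9,0.8],[0,0,0,0,0,0.9,0.8],[0,0,0,0,0,0.9,0.8],[0,0,0,0,0,0.5,0.8],[0,0,0,0,0,0.2,0.8],[0,0,0,0,0,0,0.8],[0,0,0,0,0,0,0.8],[0,0,0,0,0,0,0.8]]
  ]
}}

```text
time: 9.7
ee_pos: [426.7, -199.7, 98.9]
ee_rot: [-180.0, -0.0, 96.1]
force: [1.7, 2.3, -10.9]
finger_gap: 31.4
grasp_force: 99.8
```

Run:
```python
from h import *
s=read_state();print(s['ee_pos'],s['ee_rot'],s['force'],s['moment'],s['q'],s['finger_gap'])
```

```text
[ 426.69753652 -199.71032896   98.88446753] [-1.79976532e+02 -4.15258412e-02  9.61223994e+01] [  1.74780448   2.26902777 -10.90726609] [ 0.51429825 -0.44931953 -0.7060379 ] [ 44.9855802   15.00824156 -28.56553173 119.074731     9.53580574
  48.11019997  16.96514179] 31.35293908226956
```

Turned 79° and meeting the end stop lightly. Lower and release.

Emit:
{"fn": "apply_moves", "kwargs": {
  "increments": [
    [[0,0,-0.1,0,0,0,0.8],[0,0,-0.1,0,0,0,0.8],[0,0,-0.1,0,0,0,0.8],[0,0,-0.05,0,0,0,0.8],[0,0,0,0,0,0,0.8],[0,0,0,0,0,0,0.5],[0,0,0,0,0,0,0.3],[0,0,0,0,0,0,0.3],[0,0,0.4,0,0,0,0.3],[0,0,0.9,0,0,0,0.3]]
  ]
}}

```text
time: 10.7
ee_pos: [425.2, -199.8, 135.8]
ee_rot: [-179.8, -0.1, 96.2]
force: [0.5, -0.5, 0.6]
finger_gap: 60.0
grasp_force: 0.0
```

Emit:
{"fn": "apply_moves", "kwargs": {
  "increments": [
    [[0,0,0.6,0,0,-0.5,0.3],[0.4,0.05,0.2,0,0,-0.95,0.3],[0.45,0.05,0,0,0,-0.95,0.3],[0.45,0.05,0,0,0,-0.95,0.3],[0.45,0.1,0,0,0,-0.95,0.3],[0.45,0.1,0,0,0,-0.95,0.3],[0.45,0.1,0,0,0,-0.95,0.3],[0.45,0.05,0,0,0,-0.95,0.3],[0.45,0.05,0,0,0,-0.95,0.3],[0.4,0.05,0,0,0,-0.95,0.25]]
  ]
}}

```text
time: 11.7
ee_pos: [586.4, -176.5, 169.5]
ee_rot: [179.9, -0.0, 44.2]
force: [0.4, 0.5, 0.3]
finger_gap: 64.0
grasp_force: 0.0
```

Emit:
{"fn": "apply_moves", "kwargs": {
  "increments": [
    [[0,0,0,0,0,-0.95,0.25],[0,0,0,0,0,-0.95,0.25],[0,0,0,0,0,-0.95,0.25],[0,0,0,0,0,-0.95,0.25],[0,0,0,0,0,-0.95,0.25],[0,0,0,0,0,-0.95,0.25],[0,0,0,0,0,-0.5,0.25],[0,0,0,0,0,0,0.25],[0,0,0,0,0,0,0.25],[0,0,0,0,0,0,0.25]]
  ]
}}

```text
time: 12.7
ee_pos: [585.2, -176.2, 169.2]
ee_rot: [180.0, -0.0, 8.9]
force: [0.5, 1.1, 0.1]
finger_gap: 64.1
grasp_force: 0.0
```

Run:
```python
from h import *
s=read_state();print(s['ee_pos'],s['ee_rot'],s['q'],s['finger_gap'])
d=get_image('top');e=get_image('scene')
a=cv2.resize(d['image'][125:250,290:390],(384,480),interpolation=2)
b=cv2.resize(e['image'][110:210,215:295],(384,480),interpolation=2)
cv2.imwrite('pics/c6.png',np.hstack([a,b])[:,:,::-1])
for z in (88,40):
  for X in[(583,-177,z)]:print(px(d,X),px(e,X))
for sg in(1,-1):print(px(d,(583-sg*6,-177+sg*38,s['ee_pos'][2]+2)),px(e,(583-sg*6,-177+sg*38,s['ee_pos'][2]+2)))
```

```text
[ 585.15609315 -176.22528635  169.2022973 ] [ 1.79969033e+02 -1.95163882e-02  8.87001977e+00] [ 24.73192294  22.24687412 -15.50080023  97.20063601   6.64237074
  61.42019712 -73.98044402] 64.07208388260726
[344.1 153.3] [242.  151.7]
[340.5 157.8] [241.8 162.2]
[332.  146.9] [238.2 140.2]
[371.  141.6] [246.2 124.6]
```

View pics/c6.png

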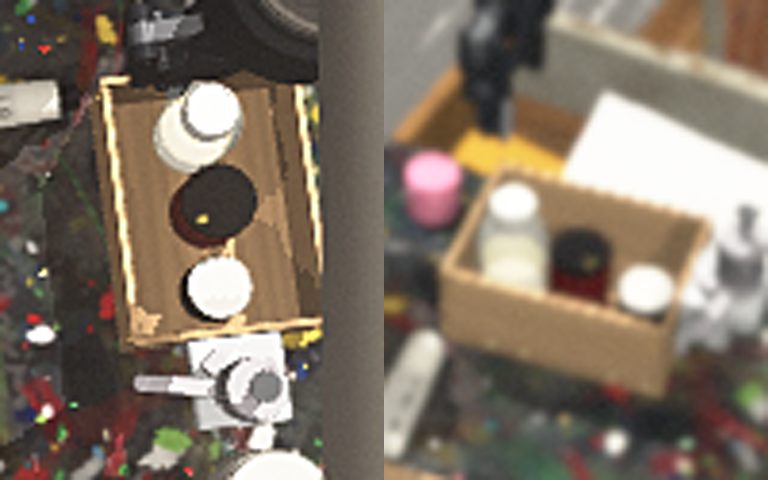

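The tongue now lies to caddy +y (c6 (170,385)), clear of the box. The cap is at c6 (212,108), matching the prediction within 2 mm. Descend on the bottle.

Emit:
{"fn": "apply_moves", "kwargs": {
  "increments": [
    [[-0.05,-0.03,-0.3,0,0,-0.15,0.25],[0,0,-0.5,0,0,0,0.25],[0,0,-0.5,0,0,0,0.25],[0,0,-0.5,0,0,0,0.25],[0,0,-0.5,0,0,0,0.25],[0,0,-0.4,0,0,0,0.25],[0,0,-0.3,0,0,0,0.25],[0,0,-0.2,0,0,0,0.25],[0,0,-0.1,0,0,0,0.25],[0,0,0,0,0,0,0.25]]
  ]
}}

```text
time: 13.8
ee_pos: [583.0, -177.2, 36.9]
ee_rot: [180.0, 0.0, 8.0]
force: [1.1, 0.6, -0.8]
finger_gap: 64.2
grasp_force: 0.0
```

Emit:
{"fn": "apply_moves", "kwargs": {
  "increments": [
    [[0,0,-0.15,0,0,0,0.25],[0,0,-0.12,0,0,0,0.25],[0,0,0,0,0,0,0.35],[0,0,0,0,0,0,0.45],[0,0,0,0,0,0,0.5],[0,0,0,0,0,0,0.6],[0,0,0,0,0,0,0.6],[0,0,0,0,0,0,0.6],[0,0,0,0,0,0,0.6],[0,0,0,0,0,0,0.6]]
  ],
  "grip_force": 35
}}

```text
time: 14.8
ee_pos: [583.0, -177.4, 26.4]
ee_rot: [180.0, 0.0, 8.0]
force: [-1.1, -0.7, 1.7]
finger_gap: 47.0
grasp_force: 36.1
```

Held at 47 mm. Lift slowly first.

Emit:
{"fn": "apply_moves", "kwargs": {
  "increments": [
    [[0,0,0.1,0,0,0,0.65],[0,0,0.2,0,0,0,0.65],[0,0,0.3,0,0,0,0.65],[0,0,0.4,0,0,0,0.65],[0,0,0.4,0,0,0,0.65],[0,0,0.4,0,0,0,0.65],[0,0,0.4,0,0,0,0.65],[0,0,0.3,0,0,0,0.65],[0,0,0,0,0,0,0.65],[0,0,0,0,0,0,0.65]]
  ]
}}

```text
time: 15.8
ee_pos: [582.9, -177.3, 126.5]
ee_rot: [180.0, -0.0, 7.9]
force: [-0.3, -0.3, -2.1]
finger_gap: 47.0
grasp_force: 36.2
```

Emit:
{"fn": "apply_moves", "kwargs": {
  "increments": [
    [[-0.2,0.3,0,0,0,0,0.65],[-0.3,0.5,0,0,0,0,0.65],[-0.4,0.6,0,0,0,0,0.65],[-0.4,0.6,0,0,0,0,0.65],[-0.3,0.5,0,0,0,0,0.65],[-0.2,0.2,0,0,0,0,0.65],[0,0,-0.4,0,0,0,0.65],[0,0,-0.6,0,0,0,0.65],[0,0,-0.6,0,0,0,0.65],[0,0,-0.4,0,0,0,0.65]]
  ]
}}

```text
time: 16.8
ee_pos: [509.4, -69.5, 44.3]
ee_rot: [-180.0, 0.2, 7.9]
force: [-0.3, -0.2, -1.7]
finger_gap: 46.6
grasp_force: 36.3
```

Emit:
{"fn": "apply_moves", "kwargs": {
  "increments": [
    [[0,0,-0.25,0,0,0,0.65],[0,0,-0.1,0,0,0,0.65],[0,0,-0.05,0,0,0,0.65],[0,0,-0.05,0,0,0,0.65],[0,0,-0.05,0,0,0,0.65],[0,0,-0.03,0,0,0,0.65],[0,0,-0.03,0,0,0,0.65],[0,0,0,0,0,0,0.65],[0,0,0,0,0,0,0.65],[0,0,0,0,0,0,0.65]]
  ]
}}

```text
time: 17.8
ee_pos: [511.1, -69.2, 23.9]
ee_rot: [180.0, -0.0, 8.0]
force: [-1.1, -0.5, -1.0]
finger_gap: 46.8
grasp_force: 36.3
```

Emit:
{"fn": "apply_moves", "kwargs": {
  "increments": [
    [[0,0,-0.025,0,0,0,0.65],[0,0,-0.025,0,0,0,0.65],[0,0,-0.02,0,0,0,0.65],[0,0,0,0,0,0,0.65],[0,0,0,0,0,0,0.55],[0,0,0,0,0,0,0.4],[0,0,0,0,0,0,0.25],[0,0,0,0,0,0,0.2],[0,0,0,0,0,0,0.2],[0,0,0.1,0,0,0,0.2]]
  ]
}}

```text
time: 18.8
ee_pos: [510.5, -69.2, 24.7]
ee_rot: [-180.0, 0.1, 8.0]
force: [-0.1, 1.6, 0.6]
finger_gap: 67.7
grasp_force: 0.0
```

Emit:
{"fn": "apply_moves", "kwargs": {
  "increments": [
    [[0,0,0.3,0,0,0,0.2],[0,0,0.5,0,0,0,0.2],[0,0,0.8,0,0,0,0.2],[0,0,0.8,0,0,0,0.2],[0,0,0.5,0,0,-0.1,0.2],[0.15,0.65,0,0,0,-0.3,0.3],[0.15,0.65,0,0,0,0,0.4],[0.15,0.65,0,0,0,0,0.5],[0.15,0.65,0,0,0,0,0.5],[0.1,0.55,0,0,0,0,0.5]]
  ]
}}

```text
time: 19.8
ee_pos: [539.5, 58.5, 142.3]
ee_rot: [-180.0, -0.1, 5.7]
force: [0.5, 0.1, -0.9]
finger_gap: 42.7
grasp_force: 0.0
```

Run:
```python
from h import *
s=read_state();print(s['ee_pos'],s['ee_rot'],s['finger_gap'],s['force'])
d=get_image('top');e=get_image('scene')
a=cv2.resize(d['image'][130:250,205:385],(480,320),interpolation=2)
b=cv2.resize(e['image'][140:260,175:295],(320,320),interpolation=2)
cv2.imwrite('pics/c7.png',np.hstack([a,b])[:,:,::-1])
print(px(d,(510,-69,83)),px(e,(510,-69,83)),px(e,(510,-69,0)))
print(px(d,(539,57,40)),px(e,(539,57,40)))
```

```text
[539.47995514  58.53226493 142.30853906] [-1.79983581e+02 -9.46131521e-02  5.72019091e+00] 42.742487343924864 [ 0.49391132  0.06201987 -0.90808837]
[293.7 185.8] [246.7 182.8] [246.2 200.1]
[238.4 174.6] [218.1 217.2]
```

View pics/c7.png

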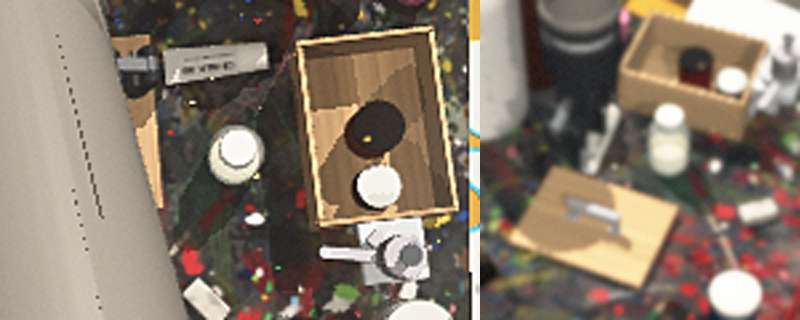

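The bottle stands upright between lid and caddy (c7 (238,150); scene half (668,140)); pots remain in the caddy. Descend onto the lid handle.

Emit:
{"fn": "apply_moves", "kwargs": {
  "increments": [
    [[0,-0.03,-0.4,0,0,0,0.5],[0,0,-0.5,0,0,0,0.5],[0,0,-0.5,0,0,0,0.5],[0,0,-0.5,0,0,0,0.5],[0,0,-0.5,0,0,0,0.5],[0,0,-0.35,0,0,0,0.5],[0,0,-0.2,0,0,0,0.5],[0,0,-0.1,0,0,0,0.5],[0,0,0,0,0,0,0.5],[0,0,0,0,0,0,0.5]]
  ]
}}

```text
time: 20.9
ee_pos: [539.6, 55.6, 19.7]
ee_rot: [180.0, -0.1, 5.7]
force: [1.0, -0.1, -0.1]
finger_gap: 42.4
grasp_force: 0.0
```

Emit:
{"fn": "apply_moves", "kwargs": {
  "increments": [
    [[0,0,-0.05,0,0,0,0.5],[0,0,0,0,0,0,0.6],[0,0,0,0,0,0,0.7],[0,0,0,0,0,0,0.8],[0,0,0,0,0,0,0.9],[0,0,0,0,0,0,1],[0,0,0,0,0,0,1],[0,0,0,0,0,0,1],[0,0,0,0,0,0,1],[0,0,0,0,0,0,1]]
  ],
  "grip_force": 70
}}

```text
time: 21.9
ee_pos: [539.2, 56.1, 17.5]
ee_rot: [-180.0, -0.0, 5.7]
force: [-1.5, 1.0, 5.5]
finger_gap: 10.5
grasp_force: 68.9
```

Emit:
{"fn": "apply_moves", "kwargs": {
  "increments": [
    [[0,0,0.1,0,0,0,1],[0,0,0.3,0,0,0,1],[0,0,0.5,0,0,0,1],[0,0,0.6,0,0,0,1],[0,0,0.6,0,0,0,1],[0,0,0.6,0,0,0,1],[0,0,0.5,0,0,0,1],[0,0,0.3,0,0,0,1],[0,0,0,0,0,0,1],[0,0,0,0,0,0,1]]
  ],
  "grip_force": 90
}}

```text
time: 22.9
ee_pos: [538.3, 55.2, 156.4]
ee_rot: [180.0, 0.1, 5.6]
force: [-0.0, 0.7, -2.7]
finger_gap: 10.3
grasp_force: 87.8
```

Emit:
{"fn": "apply_moves", "kwargs": {
  "increments": [
    [[0,-0.3,0,0,0,0.1,1],[0,-0.6,0,0,0,0.2,1],[-0.08,-0.7,0,0,0,0.1,1],[0,-0.8,0,0,0,0,1],[0,-0.8,0,0,0,0,1],[0,-0.8,0,0,0,0,1],[0,-0.7,0,0,0,0,1],[0,-0.6,0,0,0,0,1],[0,-0.4,0,0,0,0,1],[0,-0.3,0,0,0,0,1]]
  ]
}}

```text
time: 23.9
ee_pos: [534.9, -185.4, 155.8]
ee_rot: [-179.9, 0.1, 7.9]
force: [-0.1, -0.2, -1.9]
finger_gap: 9.7
grasp_force: 87.9
```

Run:
```python
from h import *
import time
s=read_state();print(s['ee_pos'],s['ee_rot'],s['finger_gap'],s['force'])
d=get_image('top');e=get_image('scene');s=read_state();print(s['ee_pos'])
a=cv2.resize(d['image'][120:240,290:390],(400,480),interpolation=2)
b=cv2.resize(e['image'][110:210,215:298],(400,480),interpolation=2)
cv2.imwrite('pics/c8.png',np.hstack([a,b])[:,:,::-1])
```

```text
[ 534.90425538 -185.35874274  155.82093644] [-1.79947388e+02  1.21052926e-01  7.90032030e+00] 9.731616142991474 [-0.09984597 -0.15603565 -1.86313302]
[ 535.19177586 -185.90443563  156.29169337]
```

View pics/c8.png

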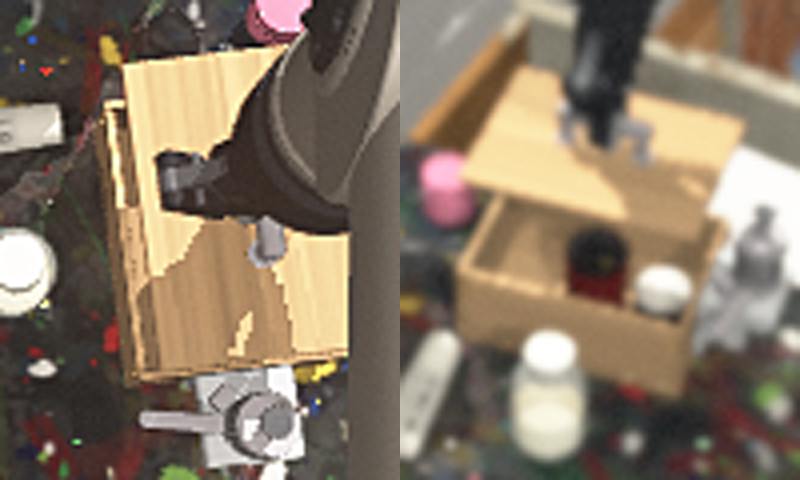

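Lid hangs level over the caddy; scene-half plate corners at (465,182), (520,68), (745,122), (625,218); collar and open tongue are clear of it.

Run:
```python
from h import *
d=get_image('top');e=get_image('scene')
g=lambda u,v,z:pt(e,(215+u/4.82-.4,110+v/4.8-.4),z)
L=np.array([g(465,182,149),g(520,68,151),g(745,122,151),g(625,218,149)]);print(L.tolist(),L.mean(0))
print(pt(d,(290+124/4-.4,120+65/4-.4),151))
a=np.radians(8);R=np.array([[np.cos(a),-np.sin(a)],[np.sin(a),np.cos(a)]])
print(R@[79,58]+[535.5,-185])
```

```text
[[376.9, -238.5, 149.0], [384.2, -360.5, 151.0], [232.1, -383.0, 151.0], [275.5, -256.8, 149.0]] [ 317.175 -309.7    150.   ]
[ 604.2 -118.6  151. ]
[ 605.65913757 -116.56977704]
```

Run:
```python
from h import *
e=get_image('scene')
g=lambda u,v,z:pt(e,(215+(u-400)/4.82-.4,110+v/4.8-.4),z)
L=np.array([g(465,182,149),g(520,68,151),g(745,122,151),g(625,218,149)]);print(L.tolist(),L.mean(0))
```

```text
[[599.9, -116.9, 149.0], [620.6, -229.8, 151.0], [466.4, -252.0, 151.0], [496.9, -135.7, 149.0]] [ 545.95 -183.6   150.  ]
```

Three corners agree with the caddy's to within 2–3 mm (the fourth was misread). Lower to just above the rim, then ease in.

Emit:
{"fn": "apply_moves", "kwargs": {
  "increments": [
    [[0.02,0.02,-0.2,0,0,0,1],[0,0,-0.35,0,0,0,1],[0,0,-0.4,0,0,0,1],[0,0,-0.35,0,0,0,1],[0,0,-0.25,0,0,0,1],[0,0,-0.15,0,0,0,1],[0,0,-0.05,0,0,0,1],[0,0,-0.05,0,0,0,1],[0,0,-0.03,0,0,0,1],[0,0,0,0,0,0,1]]
  ]
}}

```text
time: 25.15
ee_pos: [536.8, -183.7, 84.2]
ee_rot: [180.0, -0.0, 8.0]
force: [0.0, 0.4, -1.7]
finger_gap: 9.9
grasp_force: 88.0
```

Emit:
{"fn": "apply_moves", "kwargs": {
  "increments": [
    [[-0.015,-0.025,-0.02,0,0,0,1],[0,0,-0.03,0,0,0,1],[0,0,-0.03,0,0,0,1],[0,0,-0.03,0,0,0,1],[0,0,-0.03,0,0,0,1],[0,0,-0.02,0,0,0,1],[0,0,0,0,0,0,1],[0,0,0,0,0,0,1],[0,0,0,0,0,0,1],[0,0,0,0,0,0,1]]
  ]
}}

```text
time: 26.15
ee_pos: [536.0, -184.6, 77.6]
ee_rot: [180.0, 0.0, 8.0]
force: [-1.9, -0.4, 0.3]
finger_gap: 9.9
grasp_force: 88.3
```

Contact right at the expected seated height. Nudge down 1 mm, release and rise.

Emit:
{"fn": "apply_moves", "kwargs": {
  "increments": [
    [[0,0,-0.02,0,0,0,1],[0,0,0,0,0,0,1],[0,0,0,0,0,0,0.9],[0,0,0,0,0,0,0.7],[0,0,0,0,0,0,0.5],[0,0,0,0,0,0,0.5],[0,0,0,0,0,0,0.5],[0,0,0.3,0,0,0,0.5],[0,0,0.9,0,0,0,0.4],[0,0,0.9,0,0,0,0.3]]
  ]
}}

```text
time: 27.15
ee_pos: [535.5, -184.4, 161.7]
ee_rot: [-180.0, 0.1, 8.0]
force: [1.5, 0.0, 0.1]
finger_gap: 59.8
grasp_force: 0.0
```

Emit:
{"fn": "apply_moves", "kwargs": {
  "increments": [
    [[-0.2,-0.03,0.1,0,0,0.8,0.3],[-0.3,-0.04,0,0,0,0.95,0.3],[-0.4,-0.05,0,0,0,0.95,0.3],[-0.4,-0.05,0,0,0,0.95,0.3],[-0.4,-0.05,0,0,0,0.95,0.3],[-0.4,-0.05,0,0,0,0.95,0.3],[-0.3,-0.05,0,0,0,0.95,0.3],[-0.2,-0.04,0,0,0,0.95,0.3],[-0.1,-0.02,0,0,0,0.95,0.3],[-0.03,0,0,0,0,0.95,0.3]]
  ]
}}

```text
time: 28.15
ee_pos: [426.4, -200.2, 165.6]
ee_rot: [179.9, 0.0, 61.7]
force: [0.9, -0.3, -0.0]
finger_gap: 59.7
grasp_force: 0.0
```

Emit:
{"fn": "apply_moves", "kwargs": {
  "increments": [
    [[0,0,0,0,0,0.95,0.3],[0,0,0,0,0,0.95,0.3],[0,0,0,0,0,0.95,0.3],[0,0,0,0,0,0.95,0.3],[0,0,0,0,0,0.95,0.3],[0,0,0,0,0,0.95,0.3],[0,0,0,0,0,0.3,0.3],[0,0,0,0,0,0,0.3],[0,0,0,0,0,0,0.3],[0,0,0,0,0,0,0.3]]
  ]
}}

```text
time: 29.15
ee_pos: [426.8, -199.8, 164.8]
ee_rot: [180.0, 0.0, 95.9]
force: [0.7, -0.4, 0.5]
finger_gap: 59.7
grasp_force: 0.0
```

Run:
```python
from h import *
s=read_state();print(s['ee_pos'],s['ee_rot'],s['finger_gap'],s['force'])
d=get_image('top');e=get_image('scene')
a=cv2.resize(d['image'][120:240,290:390],(400,480),interpolation=2)
b=cv2.resize(e['image'][110:210,215:298],(400,480),interpolation=2)
cv2.imwrite('pics/c9.png',np.hstack([a,b])[:,:,::-1])
```

```text
[ 426.78404145 -199.84401512  164.77482076] [1.79988922e+02 9.12971387e-03 9.58597825e+01] 59.70889092771181 [ 0.7310732  -0.43997812  0.48223506]
```

View pics/c9.png

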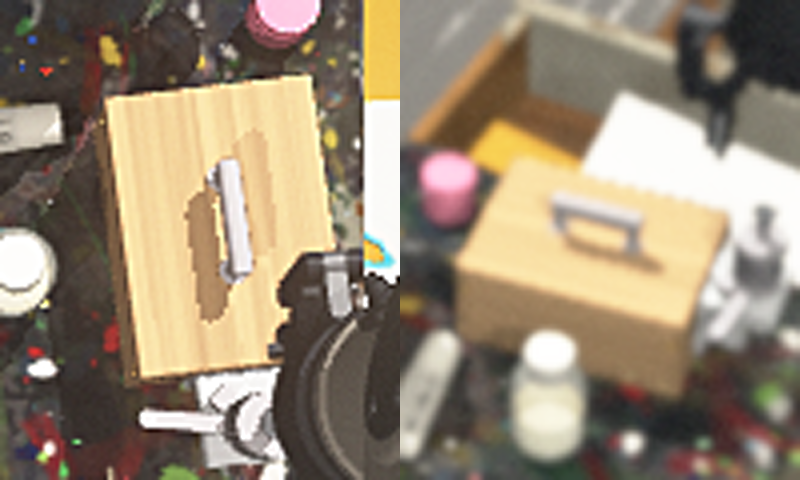

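The lid sits flush and square on the caddy; the collar tongue is still aside at c9 (170,420). Regrip the collar.

Emit:
{"fn": "apply_moves", "kwargs": {
  "increments": [
    [[0,0,-0.3,0,0,0,0.3],[0,0,-0.4,0,0,0,0.3],[0,0,-0.4,0,0,0,0.3],[0,0,-0.4,0,0,0,0.3],[0,0,-0.3,0,0,0,0.3],[0,0,-0.2,0,0,0,0.3],[0,0,0,0,0,0,0.4],[0,0,0,0,0,0,0.5],[0,0,0,0,0,0,0.6],[0,0,0,0,0,0,0.7]]
  ],
  "grip_force": 40
}}

```text
time: 30.25
ee_pos: [426.8, -200.1, 85.4]
ee_rot: [180.0, 0.0, 95.9]
force: [-2.7, -0.0, 4.3]
finger_gap: 32.7
grasp_force: 39.5
```

Emit:
{"fn": "apply_moves", "kwargs": {
  "increments": [
    [[0,0,0,0,0,0,0.8],[0,0,0,0,0,0,0.8],[0,0,0.05,0,0,0,0.8],[0,0,0.1,0,0,0,0.8],[0,0,0.1,0,0,0,0.8],[0,0,0.1,0,0,0,0.8],[0,0,0,0,0,0,0.8],[0,0,0,0,0,0,0.8],[0,0,0,0,0,0,0.8],[0,0,0,0,0,0,0.8]]
  ],
  "grip_force": 100
}}

```text
time: 31.25
ee_pos: [426.7, -200.0, 98.4]
ee_rot: [-180.0, 0.0, 95.9]
force: [3.4, -2.9, -11.9]
finger_gap: 31.2
grasp_force: 99.9
```

Emit:
{"fn": "apply_moves", "kwargs": {
  "increments": [
    [[0,0,0,0,0,-0.5,0.8],[0,0,0,0,0,-0.9,0.8],[0,0,0,0,0,-0.9,0.8],[0,0,0,0,0,-0.9,0.8],[0,0,0,0,0,-0.9,0.8],[0,0,0,0,0,-0.9,0.8],[0,0,0,0,0,-0.9,0.8],[0,0,0,0,0,-0.9,0.8],[0,0,0,0,0,-0.9,0.8],[0,0,0,0,0,-0.9,0.8]]
  ]
}}

```text
time: 32.25
ee_pos: [426.5, -200.0, 98.5]
ee_rot: [-180.0, 0.0, 46.4]
force: [1.7, -1.8, -10.7]
finger_gap: 31.5
grasp_force: 99.7
```

Emit:
{"fn": "apply_moves", "kwargs": {
  "increments": [
    [[0,0,0,0,0,-0.9,0.8],[0,0,0,0,0,-0.9,0.8],[0,0,0,0,0,-0.9,0.8],[0,0,0,0,0,-0.9,0.8],[0,0,0,0,0,-0.9,0.8],[0,0,0,0,0,-0.5,0.8],[0,0,0,0,0,-0.2,0.8],[0,0,0,0,0,0,0.8],[0,0,0,0,0,0,0.8],[0,0,0,0,0,0,0.8]]
  ]
}}

```text
time: 33.25
ee_pos: [426.4, -199.9, 98.5]
ee_rot: [-180.0, 0.0, 16.9]
force: [1.5, -2.4, -11.4]
finger_gap: 31.3
grasp_force: 99.8
```

Run:
```python
from h import *
s=read_state();print(s['ee_pos'],s['ee_rot'],s['force'],s['moment'],s['finger_gap'])
```

```text
[ 426.39051418 -199.87028226   98.4548424 ] [-1.79986871e+02  3.98786140e-02  1.68525282e+01] [  1.48333286  -2.36389811 -11.44204229] [-0.64495967 -0.24133052 -0.00529175] 31.257057022317568
```

Emit:
{"fn": "apply_moves", "kwargs": {
  "increments": [
    [[0,0,0,0,0,-0.3,0.8],[0,0,-0.05,0,0,0,0.8],[0,0,-0.1,0,0,0,0.8],[0,0,-0.08,0,0,0,0.8],[0,0,-0.02,0,0,0,0.8],[0,0,0,0,0,0,0.8],[0,0,0,0,0,0,0.6],[0,0,0,0,0,0,0.4],[0,0,0,0,0,0,0.3],[0,0,0,0,0,0,0.3]]
  ]
}}

```text
time: 34.25
ee_pos: [427.8, -199.6, 89.3]
ee_rot: [180.0, -0.1, 15.1]
force: [-0.3, -0.3, -1.2]
finger_gap: 59.8
grasp_force: 0.0
```

Emit:
{"fn": "apply_moves", "kwargs": {
  "increments": [
    [[0,0,0.3,0,0,0,0.3],[0,0,0.8,0,0,0,0.3],[0,0,0.8,0,0,0,0.3],[0,0,0.8,0,0,0,0.3],[-0.3,-0.8,0.3,0,0,0,0.3],[-0.3,-0.9,0,0,0,0,0.3],[-0.3,-0.9,0,0,0,0,0.3],[-0.3,-0.9,0,0,0,0,0.3],[-0.2,-0.6,0,0,0,0,0.3],[0,0,0,0,0,0,0.3]]
  ]
}}

```text
time: 35.25
ee_pos: [368.7, -368.0, 209.7]
ee_rot: [179.9, 0.0, 14.7]
force: [-0.0, -0.2, 0.0]
finger_gap: 59.7
grasp_force: 0.0
```

Run:
```python
from h import *
s=read_state();print(s['ee_pos'],s['force'])
d=get_image('top');e=get_image('scene')
a=cv2.resize(d['image'][120:280,205:385],(450,400),interpolation=2)
b=cv2.resize(e['image'][130:230,210:297],(348,400),interpolation=2)
cv2.imwrite('pics/c10.png',np.hstack([a,b])[:,:,::-1])
q=np.array([426.6,-199.9]);
for a in(8,10,6):
  t=q+58*np.array([np.cos(np.radians(a)),np.sin(np.radians(a))])
  for z in(78,84):
    u=px(d,(*t,z));v=px(e,(*t,z));print(a,z,((u-[205,120])*2.5).round(),((v-[210,130])*4+[450,0]).round())
u=px(d,(*q,134));print(((u-[205,120])*2.5).round())
```

```text
[ 368.68719045 -367.95036368  209.66916279] [-0.02368877 -0.15145466  0.04373236]
8 78 [362. 198.] [696. 126.]
8 84 [364. 197.] [696. 120.]
10 78 [360. 198.] [695. 128.]
10 84 [362. 198.] [696. 122.]
6 78 [365. 198.] [697. 124.]
6 84 [366. 197.] [697. 119.]
[385. 262.]
```

View pics/c10.png

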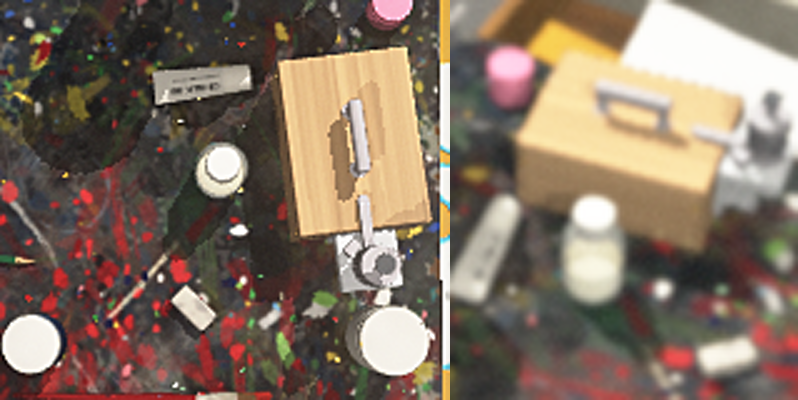

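The tongue tip lies over the lid at c10 (363,197), where a locked, lowered tongue should be. The lid is flush, the bottle upright at (221,163), and the bystanders are where they were.

```bash
python3 -c "
from workcell import *
print(close_job())"
```

```text
the job is handed in; nothing more can be done
None
```

I handed the job in at about 35 s: the last picture shows the lid flush on the caddy, the tongue back over it, and the bottle upright on the bare worktop. The bystanders are where they were. The pots were upright when last seen before the lid went on.

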